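# Snap the grease coupler onto the bearing's slanted nipple and hold it on

### The arm

A 6-joint arm with a two-finger parallel gripper is mounted at the origin on the work surface; the furniture and walls round the work are solid. World frame = base frame: x ahead of the robot, y to its left, z up, the work surface at z = 0. Lengths are in m, angles in rad, forces in N, time in s.
With the tool pointing down it reaches from about 0.3 to 0.75 m from the base axis. Payload 8.5 kg.
Tool frame: the origin (TCP) lies between the finger pads; the fingertips stand 22 mm ahead of it and the grasp point (between the pads) lies 3 mm ahead of it; z points along the fingers, y is the direction in which the jaws open and shut (so a half turn about z gives the same grasp; the last joint's range is limited). The gripper opens to 85 mm and grips with 20 to 120 N. Pads are 22 mm wide; open, the fingers measure 114 mm over their backs; the gripper's body (76 mm by 85 mm) begins 54 mm behind the grasp point. The pads swing forward as they close: fully open they stand 13 mm farther back than shut.
Start: joints at [-1.463, 0.381, 1.297, -0, 1.464, -0.215], TCP at [0.174, -0.522, 0.253] pointing down, gripper open.
Joint ranges: [-3.11, 3.11], [-0.89, 2.33], [0.22, 2.48], [-1.42, 4.56], [0.17, 2.85], [-2.88, 2.88]. Speed limits (rad/s): [2.39, 2.39, 3.14, 3.14, 3.14, 3.14].

### API

Orientations are given as a 3x3 rotation matrix whose columns are the frame's x, y, z axes.
In Python, from station import sensors, vision, workorder, spot_in, landmark_of gives the robot as it stands.
- The arm moves only by the shell command python3 -m inch 'ROWS'. ROWS is JSON, a list of rows, each a list of 3 entries, a list of its own where there are three numbers: the shift along the tool's x, y, z in cm, then the turn, a rotation vector about the tool's x, y, z in rad, then the opening, from -1 (shut) to 1 (fully open). In form: [[[dx, dy, dz], [rx, ry, rz], hand], ...]. A call has 1 to 8 rows; each row is the pose to reach, as a shift and turn from the pose commanded when the call began, along the tool's axes at that moment; what a row does not reach only later rows make up. A row lasts 1/10 s, in which the tool goes at most 50 mm and 8.59 degrees, less where a joint would pass 70% of its speed; a pose out of reach is approached as far as the arm can. A call with a gripper value outside its range is refused whole. The fingers move at their own pace and stop on an object; the grip force is fixed at half the most. Time passes only in rows, so rows that repeat a pose let the fingers close. It gives the time, the measured TCP pose, the force and the opening at its end, in the units of the state.
- sensors.observe(): the state, without advancing time (a new reading comes with each control period).
- vision.read_camera(name): name is "side" or "top"; returns a dict with "image" (420x560x3 uint8, red, green, blue), "range_z" (420x560 float32, m along the optical axis (not along the pixel's ray), 0 where there is no reading), "fovy" (degrees; the focal length in pixels is half the picture's height over the tangent of half this angle, whatever the lens; pixels are square), "cx", "cy" (the principal point, pixels), "camera_from_world" (4x4, takes a point from world to camera coordinates). Camera axes: x right, y down, z forward; pixel columns grow to the right and rows downward; lengths in m; the calibration is good to about 2 mm. A picture is of the moment at which its call begins.
- workorder.job_done(): hands the job in, once; it reports no verdict.
Trained networks look in a picture, given as the dict that the camera call returned (one of the last four; its "shot" number tells which), for a name from the list of things; names that differ only in an ending like _2 or _b are one class to them, and where a whole thing is asked for, a point or a joint stands for the part that bears it (a point fixed in the world has none). Each returns a list of dicts, best first, with "confidence" (0 to 1); they miss things now and then, are a little off and sometimes report something else, mostly with a low value. They report only what shows in the picture. A call takes as long as a camera call. They do not tell look-alikes from the thing itself.
- spot_in(picture, label): "point" ([x, y, z] in m, in the coordinates of the camera as it stood for that picture, good to about 4 mm: the middle of the surface that is visible of it).
- landmark_of(picture, label): "point" ([x, y, z] in m, in the coordinates of the camera as it stood for that picture, good to about 4 mm: a listed point, or the origin of a listed thing).
The state is a dict: "t": time; "q": joint angles; "dq": joint speeds; "joint_efforts": joint torques, N m; "tcp_pos": TCP position; "orientation": TCP orientation; "ft_force": force on the tool from outside, world axes, zero at the start; "moment": the same for the moment, N m; "width": finger opening in m.
Only numpy, scipy, OpenCV 4.12 (cv2) and the standard library are available. Lean on these libraries where they do the work, as an engineer would, in place of code of your own. Each camera call takes 0.05 s, during which the arm holds its last target.

### The job

Take the steel grease coupler out of its wooden stand and dip its open nose into the small metal pot, right down to the felt pad at the bottom. Then press it squarely onto the slanted nipple of the bearing housing until it snaps over the head and its nose is fully home on the flange, and finish still gripping it and pushing it home against the spring: do not let go. Leave the thread spool, the tape roll and the brass bar where they are.

Things in the scene. Friction and masses are not known exactly. Their poses are not given: they have to be found in the camera images.
- coupler: loose steel grease coupler, 104 mm long, 0.25 kg, upright in the stand, nose down, mouth 8 mm above the bench. Origin: centre of the open mouth; z axis along it from mouth to tail (up at the start). Round nose 34 mm in diameter up to 36 mm from the mouth, cone to 42 mm, then the grip. Bore 23 mm wide, 27.5 mm deep; two sprung jaws 8 mm inside, 12 mm apart. Goes on at any turn about its axis.
- coupler_grip (a point): middle of the coupler's square dark steel grip, 69 mm from the mouth on its axis; the grip is 22 x 22 mm with faces square to the coupler's x and y axes and spans 42 to 97 mm from the mouth; above it a tail plug of 17 mm diameter ends at 104 mm. Grip it here firmly (about 90 N) so that it does not slip when pressed.
- stand: fixed wooden block 75 x 75 x 30 mm with one round hole of 38 mm diameter, 22 mm deep, in which the coupler stands. Origin: centre of its underside, z up.
- oil_pot: fixed small round open metal pot on a square plate of 90 x 90 mm; rim 37 mm above the bench, inside 62 mm across; a grey felt pad (hard underneath, does not give) covers its bottom, its top 13 mm above the bench. Origin: on the bench under the centre of the pot, z up.
- housing: fixed grey bearing housing: a cylinder of 54 mm diameter and 60 mm length lying along its y axis, axis 33 mm above the bench, steel shaft ends of 22 mm diameter out to 41 mm either side, on a foot of 64 x 110 x 12 mm. Origin: centre of its underside, z up; the nipple leans 0.5 rad from the vertical toward its -x side.
- nipple: steel grease nipple fixed to the housing, leaning 0.5 rad from the vertical. Origin: centre of the upper face of its round flange (34 mm diameter, seat of the coupler's nose), 69 mm above the bench; z axis points out along the nipple. Above the flange: neck 10 mm in diameter, ball head, sprung brass pin (6 mm diameter) ending at 34 mm. Fully home = coupler's origin here, z axes alike.
- nipple_head (a point): centre of the nipple's ball head, 18 mm in diameter, 17 mm from the flange on the nipple's axis. Pressed on along the axis, the coupler's jaws meet the head with the mouth about 17 mm from the flange, resist with up to about 8 N, and snap over it at about 9 mm; from 6.5 mm the brass pin pushes back.
- check_pin (a joint): how far the brass pin in the nipple is pushed in by the coupler, m: 0 free, about 0.006 with the coupler fully home on the flange (pin spring: 3 N plus 2 N per mm). If the coupler were let go it would back off the flange until the jaws catch under the head.
- thread_spool: bystander: upright wooden spool of thread, 45 mm diameter, 59 mm high; origin at the centre of its underside
- tape_roll: bystander: brown roll of tape lying flat, 93 mm diameter, 38 mm high; origin at the centre of its underside
- brass_offcut: bystander: flat brass bar 28 x 85 x 8 mm; origin at the centre of its underside
There are look-alikes about, which are no part of the job. Leave any blue or purple look-alike of the housing alone.

How it is judged:
On the way, in this order (a step that is already met when the one before it is completed fails the run):
1. the coupler's nose is dipped into the pot, down to the felt pad (z of coupler in the frame of oil_pot below 0.018 m and horizontal distance between coupler and oil_pot below 0.022 m), for 0.1 s.
2. the coupler has snapped squarely over the nipple's head (distance between coupler and nipple below 0.0065 m and angle between the z axis of coupler and the z axis of nipple, either way round below 0.14 rad and contact force between the fingers and coupler above 2 N), for 0.2 s.
At the end, for the whole second after the job is handed in: The robot still grips the coupler (more than 2 N at the fingers) and holds it still on the nipple: mouth centre within 5 mm of the flange centre, axes within 0.14 rad, brass pin pushed in more than 4 mm of about 6, more than 4 N between coupler and nipple (distance between coupler and nipple below 0.005 m and angle between the z axis of coupler and the z axis of nipple, either way round below 0.14 rad and value of joint check_pin above 0.004 m and contact force between coupler and nipple above 4 N and contact force between the fingers and coupler above 2 N and linear speed of coupler below 0.02 m/s); the arm keeps its last pose, push and grip.
It fails at once if the thread spool is moved more than 3 cm (distance of thread_spool from where it was at the start of the episode above 0.03 m).
It fails at once if the tape roll is moved more than 3 cm (distance of tape_roll from where it was at the start of the episode above 0.03 m).
It fails at once if the brass bar is moved more than 3 cm (distance of brass_offcut from where it was at the start of the episode above 0.03 m).
It also fails if it takes over 48 s, if anything falls off the work surface, if the arm or the gripper's body presses on something with over 40 N, if the wrist force passes 120 N, or if a joint passes its speed limit or range.

## Working session

There is one attempt and no reset: what is moved stays moved. The work goes in short steps, Python scripts to look and compute and a shell command to move; the robot and the scene stay as the last step left them, time stands still between calls to the robot, and variables do not carry over. Pictures are saved under pics/ and viewed, and the job is handed in when it is done.

```bash
ls; mkdir -p pics; python3 - <<'E'
from station import sensors, vision
import cv2,numpy as np
s=sensors.observe(); print(s)
for n in("side","top"):
    p=vision.read_camera(n); cv2.imwrite(f"pics/{n}0.png",p["image"][:,:,::-1]); print(n,p["fovy"],p["cx"],p["cy"],p["camera_from_world"].tolist() if hasattr(p["camera_from_world"],'tolist') else p["camera_from_world"],[k for k in p])
E
```

```text
pics
{'t': 0.0, 'q': array([-1.46330901e+00,  3.81185796e-01,  1.29825539e+00,  1.95637661e-06,
        1.46358044e+00, -2.15345262e-01]), 'dq': array([ 0.0013344 ,  0.00159448,  0.00030693,  0.00104379, -0.00010232,
        0.00034739]), 'joint_efforts': array([ 3.66626000e-04, -4.48465276e+01, -2.31277263e+01, -1.19178630e-04,
        4.78472386e-03, -6.48456904e-06]), 'tcp_pos': array([ 0.17443618, -0.52133456,  0.25271904]), 'orientation': array([[ 9.48340666e-01,  3.17253776e-01, -1.51366863e-04],
       [ 3.17253663e-01, -9.48339651e-01,  1.42093383e-03],
       [ 3.07249423e-04, -1.39555102e-03, -9.99998979e-01]]), 'ft_force': array([0.20606625, 0.05925977, 0.28044076]), 'moment': array([ 0.01020359, -0.03787698, -0.01218309]), 'width': 0.08517623683499671}
side 53.4050823390313 281.862852494566 207.83691385603692 [[-0.9296814726953251, -0.36788642177292447, -0.018760064023494172, 0.49700234394957604], [-0.14016025959441664, 0.40037606394435254, -0.9055683900461928, 0.12064329105758298], [0.34065739527783256, -0.8392607390409382, -0.4237852651366974, 0.7422669800099349], [0.0, 0.0, 0.0, 1.0]] ['image', 'range_z', 'fovy', 'cx', 'cy', 'camera_from_world', 'shot']
top 54.04752274150751 273.77196183639666 210.28618144710705 [[0.026146600238377053, -0.9994265888741883, -0.021513919849216703, 0.011602869042916275], [-0.9878034916194413, -0.022526020637413095, -0.15406764857906735, 0.5145195146167231], [0.1534946814727294, 0.025279870362540736, -0.987826052963799, 0.9700495292857129], [0.0, 0.0, 0.0, 1.0]] ['image', 'range_z', 'fovy', 'cx', 'cy', 'camera_from_world', 'shot']
```

View pics/side0.png

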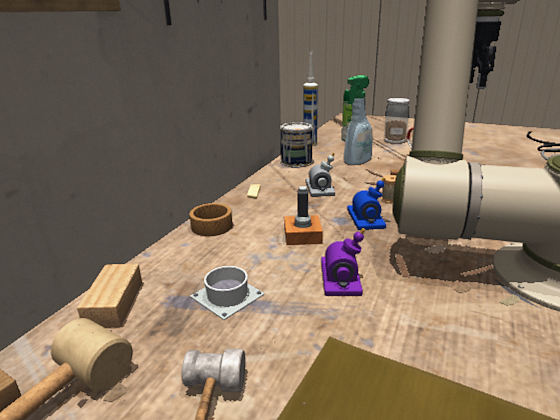

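View pics/top0.png

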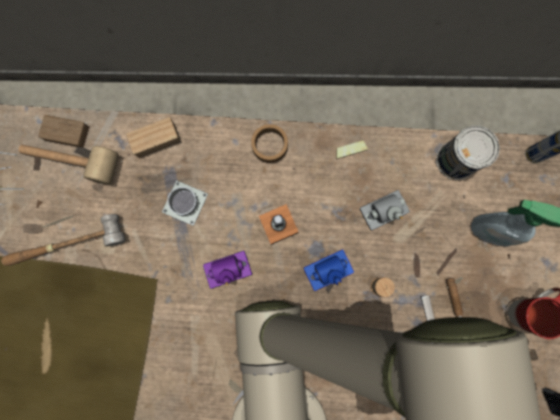

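The side view shows the coupler in its stand at (303,205), the pot at (226,287), the grey housing at (321,180), and the blue (367,207) and purple (342,265) decoys. The top view has the coupler at (279,222), pot at (184,200), grey housing at (387,209), tape at (269,142), brass at (352,149) and spool at (384,287).

```bash
cat > h.py <<'E'
from station import sensors, vision, spot_in, landmark_of
import cv2,numpy as np
def f(p): return p["image"].shape[0]/2/np.tan(np.radians(p["fovy"])/2)
def toW(p,c):
    T=np.linalg.inv(np.array(p["camera_from_world"])); return T[:3,:3]@np.array(c)+T[:3,3]
def pix(p,c): return np.array([p["cx"]+f(p)*c[0]/c[2], p["cy"]+f(p)*c[1]/c[2]])
def proj(p,w):
    T=np.array(p["camera_from_world"]); return pix(p,T[:3,:3]@np.array(w)+T[:3,3])
def cloud(p):
    z=p["range_z"]; v,u=np.mgrid[:z.shape[0],:z.shape[1]]
    c=np.stack([(u-p["cx"])/f(p)*z,(v-p["cy"])/f(p)*z,z],-1)
    T=np.linalg.inv(np.array(p["camera_from_world"])); return c@T[:3,:3].T+T[:3,3]
E
python3 - <<'E'
from h import *
np.set_printoptions(precision=4,suppress=True)
for n in("side","top"):
    p=vision.read_camera(n); np.savez(f"{n}.npz",**p)
    for l in ["coupler","coupler_grip","stand","oil_pot","housing","nipple","nipple_head","thread_spool","tape_roll","brass_offcut"]:
        for d in landmark_of(p,l)[:3]:
            print(n,l,round(d["confidence"],2),toW(p,d["point"]),pix(p,d["point"]).round())
print(sensors.observe()["t"])
E
```

```text
side coupler 0.95 [0.4795 0.0112 0.0079] [304. 232.]
side coupler_grip 0.62 [0.4807 0.0121 0.0744] [303. 203.]
side stand 0.57 [0.4802 0.0148 0.0017] [303. 235.]
side oil_pot 0.6 [0.5362 0.2501 0.0022] [227. 292.]
side housing 0.97 [ 0.3648  0.1386 -0.0032] [341. 279.]
side housing 0.71 [ 0.5238 -0.2525  0.0014] [320. 188.]
side housing 0.55 [ 0.3734 -0.1133  0.0029] [365. 217.]
side nipple 0.53 [0.3543 0.1272 0.0699] [351. 242.]
side nipple 0.48 [ 0.5086 -0.2607  0.0684] [327. 164.]
side nipple 0.28 [ 0.6906  0.0403 -0.001 ] [211. 226.]
side nipple_head 0.9 [0.3425 0.1288 0.0784] [357. 239.]
side nipple_head 0.67 [ 0.3462 -0.1229  0.0793] [380. 186.]
side nipple_head 0.41 [ 0.5003 -0.265   0.0817] [330. 159.]
side thread_spool 0.74 [ 0.3366 -0.2352 -0.0032] [389. 201.]
side tape_roll 0.8 [0.6885 0.039  0.0006] [212. 225.]
side brass_offcut 0.6 [ 0.6855 -0.1679 -0.0006] [253. 192.]
top coupler 0.66 [0.4835 0.0175 0.0045] [276. 224.]
top stand 0.57 [0.4838 0.0108 0.0001] [279. 225.]
top oil_pot 0.58 [ 0.5352  0.2509 -0.0041] [187. 203.]
top housing 0.9 [ 0.5305 -0.2535  0.003 ] [384. 209.]
top housing 0.62 [ 0.3651  0.138  -0.0028] [227. 271.]
top housing 0.2 [ 0.6938  0.0359 -0.0009] [271. 145.]
top nipple 0.72 [ 0.5103 -0.2627  0.069 ] [395. 213.]
top nipple 0.47 [ 0.3555 -0.1212  0.0691] [334. 277.]
top nipple 0.44 [0.3485 0.1294 0.0726] [226. 278.]
top nipple_head 0.72 [ 0.5044 -0.2702  0.0845] [400. 214.]
top nipple_head 0.72 [ 0.3477 -0.1239  0.0864] [337. 281.]
top nipple_head 0.7 [0.3386 0.13   0.0852] [225. 282.]
top thread_spool 0.6 [ 0.3406 -0.2367  0.0091] [379. 285.]
top tape_roll 0.93 [ 0.6922  0.0348 -0.003 ] [272. 146.]
top brass_offcut 0.61 [ 0.6823 -0.1704  0.0019] [351. 150.]
top brass_offcut 0.27 [ 0.5266 -0.2546  0.0036] [384. 210.]
1.2
```

```bash
python3 - <<'E'
from h import *
np.set_printoptions(precision=4,suppress=True)
P={n:dict(np.load(f"{n}.npz")) for n in("side","top")}
C={n:cloud(P[n]) for n in P}
def sel(n,c,r,z0,z1):
    X=C[n].reshape(-1,3); m=(np.hypot(X[:,0]-c[0],X[:,1]-c[1])<r)&(X[:,2]>z0)&(X[:,2]<z1); return X[m]
for n in P:
    X=sel(n,(.485,.012),.03,.045,.13); print(n,"coupler",len(X),X.mean(0),X.min(0),X.max(0))
    for a,b in((.1,.13),(.05,.095)):
        Y=X[(X[:,2]>a)&(X[:,2]<b)]
        if len(Y)>4: print(a,len(Y),Y.mean(0),cv2.minAreaRect(Y[:,:2].astype(np.float32)))
    X=sel(n,(.485,.012),.06,.025,.036); print("stand top",len(X),X[:,2].mean(),cv2.minAreaRect(X[:,:2].astype(np.float32)))
    X=sel(n,(.535,.25),.05,.030,.045); c=cv2.minEnclosingCircle(X[:,:2].astype(np.float32)); print("pot rim",len(X),X[:,2].max(),c)
    X=sel(n,(.535,.25),.02,-.01,.03); print("felt",len(X),X[:,2].mean())
    X=sel(n,(.53,-.2535),.08,.006,.02); print("foot",len(X),cv2.minAreaRect(X[:,:2].astype(np.float32)))
    X=sel(n,(.51,-.262),.03,.072,.13); print("nip",len(X),X.mean(0),X.max(0)); 
    X=sel(n,(.36,-.235),.05,.05,.07); print("spool",len(X),X.mean(0) if len(X) else 0)
# crops
for n,(c,s) in {"side":((320,185),40),"top":((330,215),80)}.items():
    im=P[n]["image"][:,:,::-1]; cr=im[c[1]-s:c[1]+s,c[0]-s-20:c[0]+s+20]; cv2.imwrite(f"pics/{n}crop.png",cv2.resize(cr,None,fx=560/cr.shape[1],fy=560/cr.shape[1],interpolation=cv2.INTER_CUBIC))
E
```

```text
side coupler 372 [0.48   0.0221 0.0789] [0.4674 0.0025 0.0452] [0.4964 0.0309 0.1124]
0.1 82 [0.4814 0.0184 0.1067] ((0.4820025563240051, 0.016001148149371147), (0.020548071712255478, 0.02138211764395237), 19.679304122924805)
0.05 215 [0.4795 0.0233 0.0729] ((0.4796300530433655, 0.022992845624685287), (0.02072114683687687, 0.007159856613725424), 18.85201072692871)
stand top 516 0.02947815862692121 ((0.4822642207145691, 0.014651220291852951), (0.07521966099739075, 0.07905465364456177), 24.21846580505371)
pot rim 376 0.037978972202245664 ((0.534248411655426, 0.255513072013855), 0.03692440688610077)
felt 137 0.012437509809608638
foot 247 ((0.5257005095481873, -0.24987685680389404), (0.06296415627002716, 0.11394478380680084), 26.675569534301758)
nip 62 [ 0.5039 -0.259   0.0828] [ 0.5233 -0.2459  0.0981]
spool 94 [ 0.3402 -0.2324  0.057 ]
top coupler 148 [0.4796 0.0133 0.0892] [ 0.4674 -0.0016  0.045 ] [0.4945 0.0277 0.1152]
0.1 90 [0.4819 0.0137 0.1081] ((0.48246219754219055, 0.013737262226641178), (0.021447613835334778, 0.021794090047478676), 16.059165954589844)
0.05 26 [0.4731 0.0123 0.0695] ((0.4742291271686554, 0.01313882227987051), (0.024090155959129333, 0.009955325163900852), 85.34160614013672)
stand top 722 0.029905854747446822 ((0.48285630345344543, 0.013677552342414856), (0.07529416680335999, 0.07491826266050339), 24.62783432006836)
pot rim 133 0.041247433839769365 ((0.5337423086166382, 0.25577932596206665), 0.03641042858362198)
felt 190 0.01301133942326163
foot 408 ((0.5346658229827881, -0.2479095757007599), (0.08258141577243805, 0.11128562688827515), 26.667978286743164)
nip 106 [ 0.5085 -0.2603  0.0825] [ 0.5258 -0.2456  0.1016]
spool 298 [ 0.3363 -0.2377  0.0585]
```

```bash
python3 - <<'E'
from h import *
a=[]
for n,cs in {"side":[(303,215),(321,180)],"top":[(279,224),(387,209)]}.items():
    im=np.load(f"{n}.npz")["image"][:,:,::-1]
    a.append(np.vstack([cv2.resize(im[c[1]-32:c[1]+32,c[0]-40:c[0]+40],None,fx=4.6,fy=4.6,interpolation=cv2.INTER_CUBIC) for c in cs]))
cv2.imwrite("pics/crops.png",np.hstack(a))
E
```

```text
(no output)
```

View pics/crops.png

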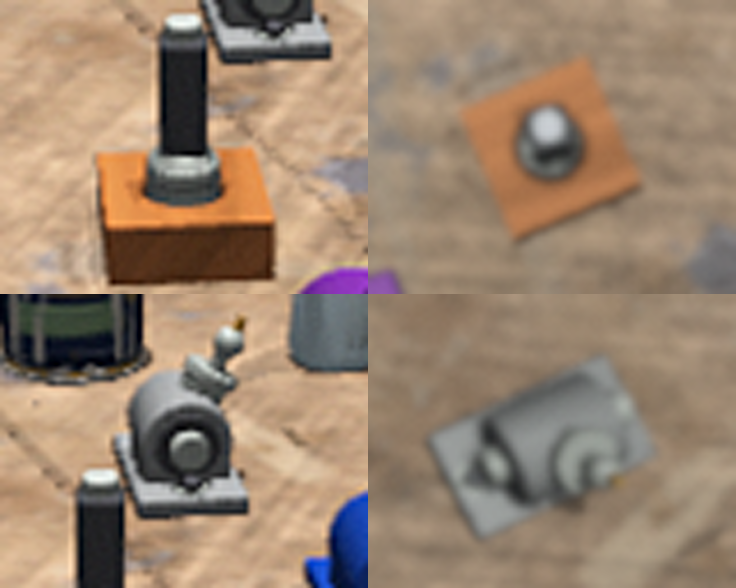

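Crops: the grip is dark and square, turned roughly 18°. The grey housing's nipple leans toward the robot and right. Next I fit the known shapes to the depth points of each view.

```bash
cat > fit.py <<'E'
from h import *
from scipy.optimize import least_squares
from scipy.spatial.transform import Rotation as R
def box(q,c,h):
    d=np.abs(q-np.array(c))-np.array(h); return np.linalg.norm(np.maximum(d,0),axis=1)+np.minimum(d.max(1),0)
def cyl(q,ax,c,r,h):  # axis ax through c, half length h
    q=q-np.array(c); a=np.abs(q[:,ax])-h; o=[i for i in range(3) if i!=ax]; d=np.hypot(q[:,o[0]],q[:,o[1]])-r
    D=np.stack([d,a],1); return np.linalg.norm(np.maximum(D,0),axis=1)+np.minimum(D.max(1),0)
def nipsdf(q): # nipple frame
    return np.min([np.linalg.norm(q-[0,0,.017],axis=1)-.009,cyl(q,2,(0,0,.008),.005,.008),cyl(q,2,(0,0,-.002),.017,.002),cyl(q,2,(0,0,.028),.003,.006)],0)
A=0.5; Rn=R.from_euler('y',-A).as_matrix(); on=np.array([-.036*np.tan(A),0,.069])
def houssdf(q,yo=0):
    n=(q-on-[0,yo,0])@Rn
    return np.min([box(q,(0,0,.006),(.032,.055,.006)),cyl(q,1,(0,0,.033),.027,.030),cyl(q,1,(0,0,.033),.011,.041),nipsdf(n)],0)
def coupsdf(q):
    return np.min([cyl(q,2,(0,0,.018),.017,.018),box(q,(0,0,.0695),(.011,.011,.0275)),cyl(q,2,(0,0,.1005),.0085,.0035),cyl(q,2,(0,0,.039),.0155,.003)],0)
def near(X,c,r,z0,z1):
    X=X.reshape(-1,3); m=(np.hypot(X[:,0]-c[0],X[:,1]-c[1])<r)&(X[:,2]>z0)&(X[:,2]<z1); return X[m]
def fit(res,x0): return least_squares(res,x0,loss='soft_l1',f_scale=.0015,x_scale=.01)
def fithousing(X,free_z=True):
    # params x,y,yaw,yo,z
    g=lambda p: houssdf((X-[p[0],p[1],p[4]])@R.from_euler('z',p[2]).as_matrix(),p[3])
    return fit(g,[.529,-.253,np.radians(26.7),0,0])
E
python3 - <<'E'
from fit import *
np.set_printoptions(precision=4,suppress=True)
P={n:dict(np.load(f"{n}.npz")) for n in("side","top")}
XH=[];XC=[]
for n in P:
    C=cloud(P[n])
    XH.append(near(C,(.526,-.252),.075,.008,.12)); XC.append(near(C,(.482,.0137),.022,.036,.125))
for nm,X in zip(("side","top","both"),XH+[np.vstack(XH)]):
    r=fithousing(X); p=r.x; M=R.from_euler('z',p[2]).as_matrix()
    o=M@(on+[0,p[3],0])+[p[0],p[1],p[4]]; print(nm,len(X),p,"med",np.median(np.abs(r.fun)),"nipple",o,"axis",M@Rn[:,2])
    # nipple only
    Mn=M@Rn; Y=X[(np.linalg.norm(X-(o+Mn[:,2]*.015),axis=1)<.024)&(((X-o)@Mn)[:,2]>-.002)]
    g=lambda t: nipsdf((Y-o-t)@Mn); rr=fit(g,[0,0,0]); print("  nip-only shift",len(Y),rr.x, np.median(np.abs(rr.fun)))
for nm,X in zip(("side","top","both"),XC+[np.vstack(XC)]):
    g=lambda p: coupsdf((X-p[:3])@R.from_euler('z',p[3]).as_matrix())
    r=fit(g,[.482,.0137,.008,np.radians(18)]); print(nm,len(X),r.x,np.degrees(r.x[3]),np.median(np.abs(r.fun)))
E
```

```text
side 731 [ 0.526  -0.2526  0.4651 -0.     -0.0004] med 0.0008865952891700286 nipple [ 0.5085 -0.2614  0.0686] axis [-0.4285 -0.215   0.8776]
  nip-only shift 84 [ 0.0005 -0.0003  0.0001] 0.0006507015569454872
top 1102 [ 0.5262 -0.2524  0.463  -0.0007 -0.0001] med 0.0009150308755952585 nipple [ 0.5089 -0.2618  0.0689] axis [-0.429  -0.2141  0.8776]
  nip-only shift 146 [-0.0001 -0.0002  0.0004] 0.0007318653696815487
both 1833 [ 0.5262 -0.2525  0.4622 -0.0004 -0.0002] med 0.0009271671907263297 nipple [ 0.5087 -0.2616  0.0688] axis [-0.4291 -0.2138  0.8776]
  nip-only shift 231 [ 0.0001 -0.0003  0.0003] 0.0007059727425597438
side 442 [0.483  0.0132 0.0072 0.3035] 17.3869532699079 0.0007363010203835594
top 170 [0.483  0.0138 0.008  0.2909] 16.66735090372921 0.00048826822273562425
both 612 [0.4831 0.0133 0.0077 0.301 ] 17.243711432513898 0.0006284427835039118
```

```bash
python3 -m inch '[[[46.2,-40.9,5.3],[0,0,0.02],1],[[46.2,-40.9,5.3],[0,0,0.02],1],[[46.2,-40.9,5.3],[0,0,0.02],1],[[46.2,-40.9,5.3],[0,0,0.02],1],[[46.2,-40.9,5.3],[0,0,0.02],1],[[46.2,-40.9,5.3],[0,0,0.02],1],[[46.2,-40.9,5.3],[0,0,0.02],1],[[46.2,-40.9,5.3],[0,0,0.02],1]]'
cat > go.py <<'E'
# usage: go.py x y z [ax ay az of tool-z] -> shift/turn from measured pose
import sys
from fit import *
np.set_printoptions(precision=3,suppress=True)
s=sensors.observe(); O=s["orientation"]; v=[float(a) for a in sys.argv[1:]]
print("t",round(s["t"],2),"tcp",s["tcp_pos"],"q",s["q"],"F",s["ft_force"],"w",round(s["width"],4))
print("x yaw deg",np.degrees(np.arctan2(O[1,0],O[0,0])),"z",O[:,2])
print("shift cm",O.T@(np.array(v[:3])-s["tcp_pos"])*100)
if len(v)>=6:
    z=O.T@(np.array(v[3:6])/np.linalg.norm(v[3:6])); c=np.cross([0,0,1],z); print("turn",c/np.linalg.norm(c)*np.arctan2(np.linalg.norm(c),z[2]))
E
python3 go.py .483 .0134 .2
```

```text
t: 2.0
tcp_pos: [0.3743, -0.1746, 0.2192]
orientation: [[0.955, 0.298, 0.001], [0.298, -0.955, -0.001], [0.0, 0.001, -1.0]]
ft_force: [1.2, 0.2, 0.4]
width: 0.0849
t 2.0 tcp [ 0.374 -0.175  0.219] q [-0.725  0.173  1.705  0.     1.262  0.543] F [1.21  0.198 0.381] w 0.0849
x yaw deg 17.32188567436814 z [ 0.001 -0.001 -1.   ]
shift cm [ 15.976 -14.711   1.919]
```

```bash
python3 -m inch '[[[15.9,-14.6,1.9],[0,0,0],1],[[15.9,-14.6,1.9],[0,0,0],1],[[15.9,-14.6,1.9],[0,0,0],1],[[15.9,-14.6,1.9],[0,0,0],1],[[15.9,-14.6,1.9],[0,0,0],1],[[15.9,-14.6,1.9],[0,0,0],1],[[15.9,-14.6,1.9],[0,0,0],1]]'
python3 go.py .483 .0134 .08
```

```text
t: 2.7
tcp_pos: [0.4817, 0.0102, 0.2001]
orientation: [[0.954, 0.299, -0.0], [0.299, -0.954, -0.0], [-0.0, 0.0, -1.0]]
ft_force: [-0.1, -0.8, 1.1]
width: 0.0853
t 2.7 tcp [0.482 0.01  0.2  ] q [-0.225  0.312  1.57  -0.     1.259  1.042] F [-0.143 -0.753  1.098] w 0.0853
x yaw deg 17.384603909374015 z [-0. -0. -1.]
shift cm [ 0.225 -0.27  12.005]
```

```bash
python3 -m inch '[[[0.2,-0.25,4],[0,0,0],1],[[0.2,-0.25,7],[0,0,0],1],[[0.2,-0.25,7],[0,0,0],1],[[0.2,-0.25,7],[0,0,0],1]]'
python3 go.py .483 .0134 .08
```

```text
t: 3.1
tcp_pos: [0.4832, 0.0123, 0.131]
orientation: [[0.955, 0.297, 0.0], [0.297, -0.955, -0.0], [0.0, 0.0, -1.0]]
ft_force: [0.0, -0.3, 1.0]
width: 0.0853
t 3.1 tcp [0.483 0.012 0.131] q [-0.22   0.401  1.668 -0.     1.072  1.05 ] F [ 0.    -0.314  0.985] w 0.0853
x yaw deg 17.260804218610243 z [ 0. -0. -1.]
shift cm [ 0.014 -0.108  5.097]
```

```bash
python3 -m inch '[[[0,-0.1,3],[0,0,0],1],[[0,-0.1,5.1],[0,0,0],1],[[0,-0.1,5.1],[0,0,0],1],[[0,-0.1,5.1],[0,0,0],1],[[0,-0.1,5.1],[0,0,0],1]]'
python3 go.py .483 .0134 .08
```

```text
t: 3.6
tcp_pos: [0.4837, 0.0139, 0.0809]
orientation: [[0.955, 0.298, 0.003], [0.298, -0.955, -0.001], [0.003, 0.002, -1.0]]
ft_force: [1.1, 0.2, 0.7]
width: 0.0854
t 3.6 tcp [0.484 0.014 0.081] q [-0.216  0.478  1.727 -0.     0.934  1.052] F [1.062 0.22  0.696] w 0.0854
x yaw deg 17.33516186024766 z [ 0.003 -0.001 -1.   ]
shift cm [-0.081  0.032  0.086]
```

Closing on the grip.

```bash
python3 -m inch '[[[-0.03,0.02,0.1],[0,0,0],0],[[-0.03,0.02,0.1],[0,0,0],-0.6],[[-0.03,0.02,0.1],[0,0,0],-1],[[-0.03,0.02,0.1],[0,0,0],-1],[[-0.03,0.02,0.1],[0,0,0],-1],[[-0.03,0.02,0.1],[0,0,0],-1],[[-0.03,0.02,0.1],[0,0,0],-1],[[-0.03,0.02,0.1],[0,0,0],-1]]'
python3 - <<'E'
from fit import *
for n in("side","top"):
    p=vision.read_camera(n); cv2.imwrite(f"pics/{n}1.png",p["image"][120:300,200:400,::-1].repeat(3,0).repeat(3,1))
E
python3 go.py .483 .0134 .08
```

```text
t: 4.4
tcp_pos: [0.4827, 0.0141, 0.0782]
orientation: [[0.955, 0.298, 0.0], [0.298, -0.955, 0.0], [0.0, 0.0, -1.0]]
ft_force: [0.6, 1.3, 2.7]
width: 0.0215
t 4.5 tcp [0.483 0.014 0.078] q [-0.217  0.482  1.731  0.     0.929  1.051] F [0.635 0.71  4.703] w 0.0212
x yaw deg 17.347141447467884 z [ 0.  0. -1.]
shift cm [ 0.015  0.074 -0.178]
```

View pics/side1.png

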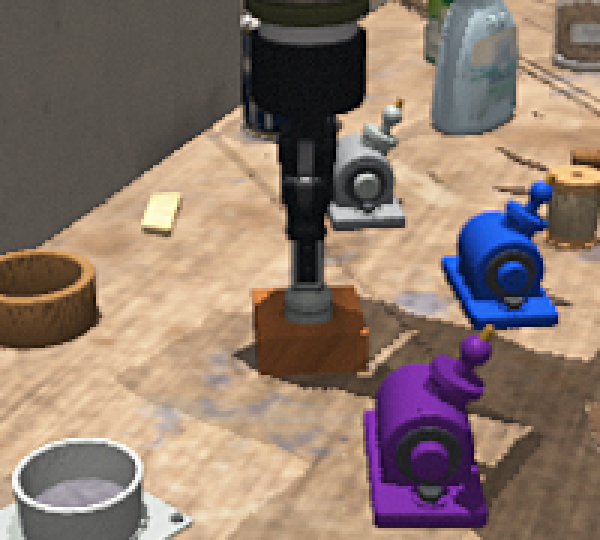

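The fingers stopped at 21 mm on the grip. Lifting.

```bash
python3 -m inch '[[[0,0,-1],[0,0,0],-1],[[0,0,-3],[0,0,0],-1],[[0,0,-5],[0,0,0],-1],[[0,0,-7],[0,0,0],-1],[[0,0,-7],[0,0,0],-1]]'
python3 - <<'E'
from fit import *
np.set_printoptions(precision=4,suppress=True)
s=sensors.observe(); print(s["tcp_pos"])
P={n:vision.read_camera(n) for n in("side","top")}
for n,p in P.items():
    cv2.imwrite(f"pics/{n}2.png",p["image"][100:300,200:400,::-1].repeat(3,0).repeat(3,1))
    X=near(cloud(p),(.535,.253),.05,.024,.05)
    if n=="top": XX=X[X[:,2]>.032]
    from collections import Counter
    r=fit(lambda q: np.abs(np.hypot(X[:,0]-q[0],X[:,1]-q[1])-q[2]),[.535,.253,.033]); print(n,len(X),r.x,np.median(r.fun))
    for d in landmark_of(p,"coupler"): print("coupler",d["confidence"],toW(p,d["point"]))
E
python3 go.py .535 .254 .148
```

```text
t: 5.0
tcp_pos: [0.4833, 0.0138, 0.1502]
orientation: [[0.954, 0.298, 0.004], [0.298, -0.954, -0.001], [0.003, 0.002, -1.0]]
ft_force: [-0.2, -1.0, -3.3]
width: 0.0212
[0.4833 0.0138 0.1502]
side 615 [0.5338 0.2563 0.0339] 0.0007659833698390323
coupler 0.65 [ 0.6841 -0.1719 -0.0043]
coupler 0.55 [0.4805 0.0118 0.0796]
top 172 [0.5338 0.2544 0.0339] 0.0007996951330599099
t 5.2 tcp [0.482 0.014 0.147] q [-0.217  0.378  1.648 -0.     1.118  1.051] F [-1.005  0.654 -3.216] w 0.0216
x yaw deg 17.34795703719721 z [-0.002  0.    -1.   ]
shift cm [ 12.222 -21.314  -0.101]
```

View pics/side2.png

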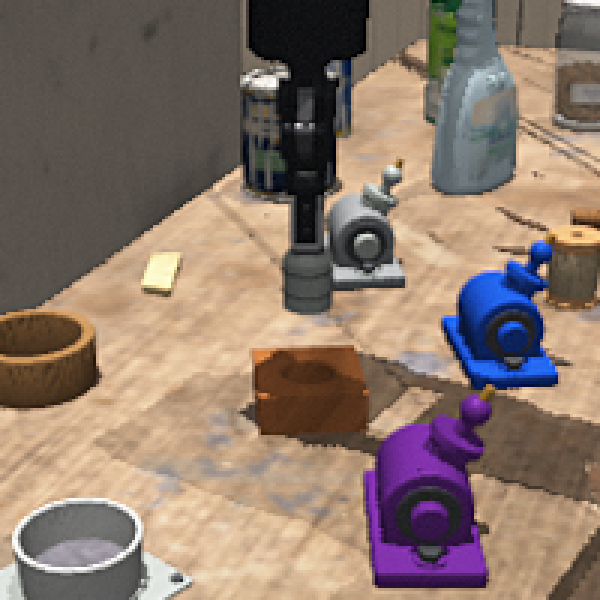

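```bash
python3 -m inch '[[[2,-3.5,0],[0,0,0],-1],[[4.4,-7.7,0],[0,0,0],-1],[[6.8,-11.9,0],[0,0,0],-1],[[9.2,-16.1,0],[0,0,0],-1],[[11.2,-19.6,0],[0,0,0],-1],[[12.2,-21.4,0],[0,0,0],-1],[[12.2,-21.4,0],[0,0,0],-1],[[12.2,-21.4,0],[0,0,0],-1]]'
python3 go.py .534 .2553 .085
```

```text
t: 6.0
tcp_pos: [0.5346, 0.2545, 0.1468]
orientation: [[0.954, 0.299, -0.002], [0.299, -0.954, -0.001], [-0.003, 0.0, -1.0]]
ft_force: [0.3, -0.3, -2.7]
width: 0.0213
t 6.0 tcp [0.535 0.254 0.147] q [ 0.245  0.547  1.339 -0.     1.258  1.512] F [ 0.28  -0.337 -2.684] w 0.0213
x yaw deg 17.39087486947078 z [-0.002 -0.001 -1.   ]
shift cm [-0.018 -0.096  6.18 ]
```

```bash
python3 -m inch '[[[0,-0.1,2],[0,0,0],-1],[[0,-0.1,4],[0,0,0],-1],[[0,-0.1,5.4],[0,0,0],-1],[[0,-0.1,5.8],[0,0,0],-1],[[0,-0.1,6.0],[0,0,0],-1],[[0,-0.1,6.1],[0,0,0],-1],[[0,-0.1,6.1],[0,0,0],-1],[[0,-0.1,6.1],[0,0,0],-1]]'
python3 - <<'E'
from fit import *
np.set_printoptions(precision=4,suppress=True)
p=vision.read_camera("side"); cv2.imwrite("pics/side3.png",p["image"][180:340,150:350,::-1].repeat(3,0).repeat(3,1))
E
python3 go.py .534 .2553 .085
```

```text
t: 6.8
tcp_pos: [0.5351, 0.2556, 0.0877]
orientation: [[0.955, 0.298, 0.001], [0.298, -0.955, 0.0], [0.001, 0.0, -1.0]]
ft_force: [-0.4, -0.1, -3.7]
width: 0.0211
t 6.85 tcp [0.535 0.256 0.088] q [ 0.246  0.615  1.406 -0.     1.119  1.514] F [ 0.124 -1.008 -2.305] w 0.021
x yaw deg 17.352273633083797 z [ 0.001  0.    -1.   ]
shift cm [-0.108  0.004  0.261]
```

View pics/side3.png

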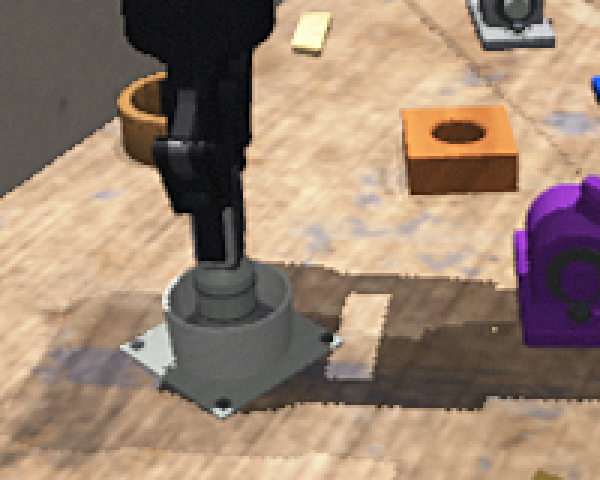

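```bash
python3 -m inch '[[[0,0,0.1],[0,0,0],-1],[[0,0,0.2],[0,0,0],-1],[[0,0,0.25],[0,0,0],-1],[[0,0,0.25],[0,0,0],-1]]'; python3 -m inch '[[[0,0,0.05],[0,0,0],-1],[[0,0,0.1],[0,0,0],-1],[[0,0,0.1],[0,0,0],-1]]'
```

```text
t: 7.25
tcp_pos: [0.5348, 0.2556, 0.0845]
orientation: [[0.954, 0.298, -0.0], [0.298, -0.954, -0.0], [-0.0, -0.0, -1.0]]
ft_force: [0.5, 0.4, -3.0]
width: 0.0214
t: 7.55
tcp_pos: [0.5348, 0.2556, 0.0835]
orientation: [[0.955, 0.298, -0.0], [0.298, -0.955, -0.0], [-0.0, -0.0, -1.0]]
ft_force: [0.6, -0.4, -2.4]
width: 0.021
```

```bash
python3 -m inch '[[[0,0,0.05],[0,0,0],-1],[[0,0,0.1],[0,0,0],-1],[[0,0,0.1],[0,0,0],-1]]'; python3 -m inch '[[[0,0,0.03],[0,0,0],-1],[[0,0,0.05],[0,0,0],-1],[[0,0,0.05],[0,0,0],-1]]'
```

```text
t: 7.85
tcp_pos: [0.535, 0.2556, 0.0833]
orientation: [[0.954, 0.298, 0.001], [0.298, -0.954, 0.0], [0.001, 0.0, -1.0]]
ft_force: [-1.2, -1.0, 4.7]
width: 0.0214
t: 8.15
tcp_pos: [0.535, 0.2556, 0.0832]
orientation: [[0.954, 0.298, 0.001], [0.298, -0.954, 0.0], [0.001, 0.0, -1.0]]
ft_force: [-3.2, -1.9, 8.7]
width: 0.0216
```

Contact force rose at mouth ≈ 13 mm, so the nose is on the felt and the mouth sits 70.2 mm ahead of the TCP. Lifting out next.

```bash
python3 -m inch '[[[0,0,-2],[0,0,0],-1],[[0,0,-5],[0,0,0],-1],[[0,0,-8],[0,0,0],-1],[[0,0,-11],[0,0,0],-1],[[0,0,-13],[0,0,0],-1],[[0,0,-13],[0,0,0],-1]]'; python3 go.py .4444 -.2937 .2008 .429 .214 -.8776
```

```text
t: 8.75
tcp_pos: [0.5357, 0.2559, 0.2145]
orientation: [[0.954, 0.298, 0.005], [0.298, -0.954, 0.001], [0.005, 0.0, -1.0]]
ft_force: [0.5, -0.0, -3.3]
width: 0.0213
t 8.75 tcp [0.536 0.256 0.215] q [0.246 0.484 1.241 0.    1.412 1.514] F [ 0.458 -0.036 -3.271] w 0.0213
x yaw deg 17.353316632655375 z [ 0.005  0.001 -1.   ]
shift cm [-25.119  49.735   1.248]
turn [ 0.08   0.488 -0.   ]
```

```bash
python3 -m inch '[[[-1.5,3,0],[0,0,0],-1],[[-3.5,7,0],[0,0,0],-1],[[-5.5,11,0],[0,0,0],-1],[[-7.5,15,0],[0,0,0],-1],[[-9.5,19,0],[0.01,0.06,0],-1],[[-11.5,23,0],[0.02,0.12,0],-1],[[-13.5,27,0],[0.03,0.18,0],-1],[[-15.5,31,0],[0.04,0.24,0],-1]]'; python3 go.py .4444 -.2937 .2008 .429 .214 -.8776
```

```text
t: 9.55
tcp_pos: [0.4782, -0.0879, 0.2108]
orientation: [[0.928, 0.302, 0.216], [0.285, -0.952, 0.11], [0.239, -0.04, -0.97]]
ft_force: [1.9, 0.1, -2.5]
width: 0.0216
t 9.55 tcp [ 0.478 -0.088  0.211] q [-0.529  0.242  1.663  0.229  1.113  0.651] F [ 1.912  0.081 -2.549] w 0.0216
x yaw deg 17.03647764713042 z [ 0.216  0.11  -0.97 ]
shift cm [-9.238 18.622 -2.02 ]
turn [ 0.039  0.253 -0.   ]
```

```bash
python3 -m inch '[[[-2,4,-0.5],[0.01,0.06,0],-1],[[-4,8,-1],[0.02,0.12,0],-1],[[-6,12,-1.4],[0.03,0.18,0],-1],[[-8,16,-1.8],[0.036,0.23,0],-1],[[-9.2,18.6,-2],[0.039,0.25,0],-1],[[-9.2,18.6,-2],[0.039,0.25,0],-1],[[-9.2,18.6,-2],[0.039,0.25,0],-1]]'; python3 go.py .4444 -.2937 .2008 .429 .214 -.8776
```

```text
t: 10.25
tcp_pos: [0.4453, -0.2919, 0.2007]
orientation: [[0.849, 0.314, 0.425], [0.242, -0.946, 0.214], [0.469, -0.079, -0.88]]
ft_force: [-0.3, 0.3, -3.3]
width: 0.0212
t 10.25 tcp [ 0.445 -0.292  0.201] q [-1.025  0.351  1.602  0.534  1.199  0.045] F [-0.28   0.327 -3.311] w 0.0212
x yaw deg 15.926872901064534 z [ 0.425  0.214 -0.88 ]
shift cm [-0.119  0.145 -0.083]
turn [-0.001  0.005  0.   ]
```

Now measure the coupler against the nipple in the same pictures.

```bash
cat > rel.py <<'E'
from fit import *
np.set_printoptions(precision=4,suppress=True)
import sys
k=sys.argv[1]
s=sensors.observe(); O=s["orientation"]; Rc=np.stack([O[:,0],-O[:,1],-O[:,2]],1); m0=s["tcp_pos"]+O[:,2]*.0702
A_=[];
for n in("side","top"):
    p=vision.read_camera(n); im=p["image"]
    u,v=proj(p,m0).astype(int); cr=im[max(0,v-60):v+40,max(0,u-60):u+60,::-1]; cv2.imwrite(f"pics/{n}{k}.png",cv2.resize(cr,None,fx=5,fy=5,interpolation=cv2.INTER_CUBIC))
    C=cloud(p).reshape(-1,3); q=(C-m0)@Rc
    Y=C[(np.hypot(q[:,0],q[:,1])<.024)&(q[:,2]>-.006)&(q[:,2]<.040)]
    # nose fit: shift + tilt(2)
    nose=lambda q: np.min([cyl(q,2,(0,0,.018),.017,.018)],0)
    g=lambda t: np.r_[nose((Y-m0-Rc@t[:3])@(Rc@R.from_rotvec([t[3],t[4],0]).as_matrix())),t[3:]*.02]
    r=fit(g,[0]*5) if len(Y)>20 else None
    print(n,"nose pts",len(Y), None if r is None else (r.x,np.median(np.abs(r.fun))))
    o=np.array([.5088,-.2616,.069]); a=np.array([-.429,-.214,.8776])
    M=R.from_euler('z',.4635).as_matrix()@Rn
    q=(C-o)@M; Z=C[(np.hypot(q[:,0],q[:,1])<.022)&(q[:,2]>-.002)&(q[:,2]<.036)]
    if len(Z)>20:
        r=fit(lambda t:nipsdf((Z-o-M@t)@M),[0]*3); print("  nipple pts",len(Z),"shift world",M@r.x,np.median(np.abs(r.fun)))
d=(m0-np.array([.5088,-.2616,.069]))@M; print("mouth in nipple frame mm",d*1e3,"tilt",np.arccos(-O[:,2]@M[:,2]),"F",s["ft_force"],"t",s["t"])
E
python3 rel.py 4
```

```text
side nose pts 215 (array([ 0.0001,  0.0001,  0.0017,  0.0061, -0.0089]), np.float64(0.0009996017751187532))
  nipple pts 85 shift world [-0.0001  0.0007 -0.0002] 0.0006685649538673002
top nose pts 199 (array([ 0.0008,  0.0004,  0.0018, -0.0158, -0.0153]), np.float64(0.0004618144424782186))
  nipple pts 152 shift world [ 0.     -0.0003  0.0003] 0.0006325606209302121
mouth in nipple frame mm [ 1.125   1.4203 79.1269] tilt 0.004832918869278946 F [-0.2802  0.3269 -3.3106] t 10.25
```

View pics/side4.png

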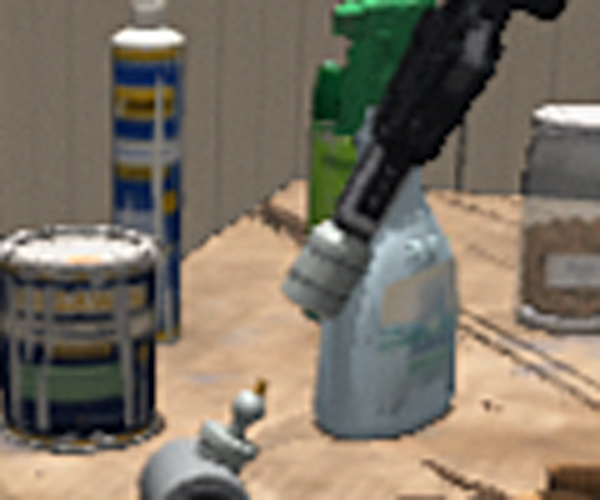

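View pics/top4.png

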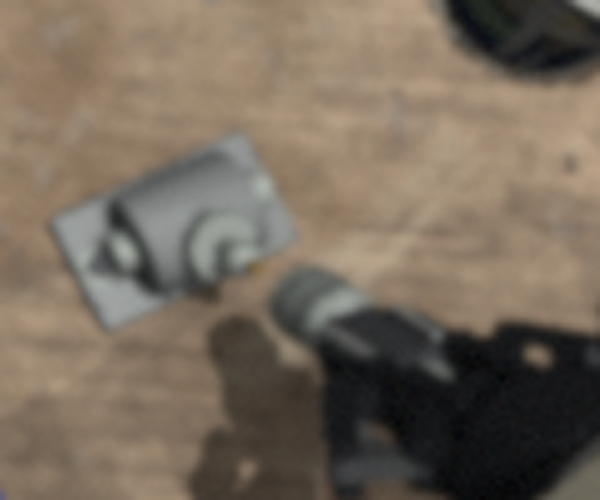

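```bash
python3 go.py .4615 -.2852 .1657 .429 .214 -.8776
```

```text
t 10.35 tcp [ 0.446 -0.291  0.202] q [-1.023  0.349  1.602  0.534  1.2    0.045] F [ 0.297  0.062 -2.681] w 0.0213
x yaw deg 16.09558975910737 z [ 0.425  0.214 -0.88 ]
shift cm [-0.222  0.249  3.94 ]
turn [-0.001  0.004  0.   ]
```

```bash
python3 -m inch '[[[-0.1,0.1,0.5],[0,0.004,0],-1],[[-0.2,0.2,2],[0,0.004,0],-1],[[-0.2,0.2,3.5],[0,0.004,0],-1],[[-0.2,0.2,3.9],[0,0.004,0],-1],[[-0.2,0.2,3.9],[0,0.004,0],-1],[[-0.2,0.2,3.9],[0,0.004,0],-1]]'; python3 rel.py 5;  python3 go.py .4615 -.2852 .1657 .429 .214 -.8776
```

```text
t: 10.95
tcp_pos: [0.4616, -0.286, 0.1674]
orientation: [[0.846, 0.316, 0.43], [0.245, -0.946, 0.213], [0.474, -0.075, -0.877]]
ft_force: [-0.0, -0.1, -3.5]
width: 0.0213
side nose pts 203 (array([-0.0003, -0.0002,  0.0021,  0.0045,  0.005 ]), np.float64(0.0009701606783152975))
  nipple pts 85 shift world [ 0.0002  0.     -0.0001] 0.0005977403894285582
top nose pts 173 (array([-0.0001, -0.0004,  0.0019, -0.0082,  0.0056]), np.float64(0.0005074186409503023))
  nipple pts 111 shift world [-0.0002  0.0001  0.0001] 0.0006903046957394219
mouth in nipple frame mm [ 0.5512 -0.8396 41.5925] tilt 0.001633367062693709 F [-0.0233 -0.0587 -3.4734] t 10.95
t 11.05 tcp [ 0.462 -0.286  0.167] q [-0.992  0.405  1.632  0.561  1.109  0.02 ] F [ 0.372 -1.48  -2.225] w 0.0217
x yaw deg 16.10904590480285 z [ 0.43   0.213 -0.877]
shift cm [-0.059 -0.087  0.179]
turn [ 0.002 -0.001  0.   ]
```

View pics/side5.png

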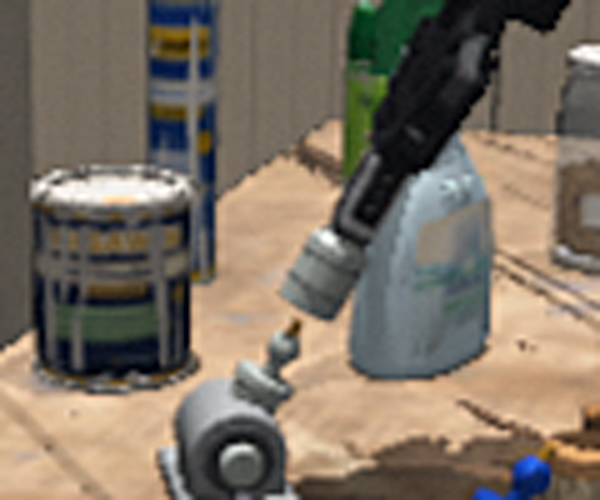

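View pics/top5.png

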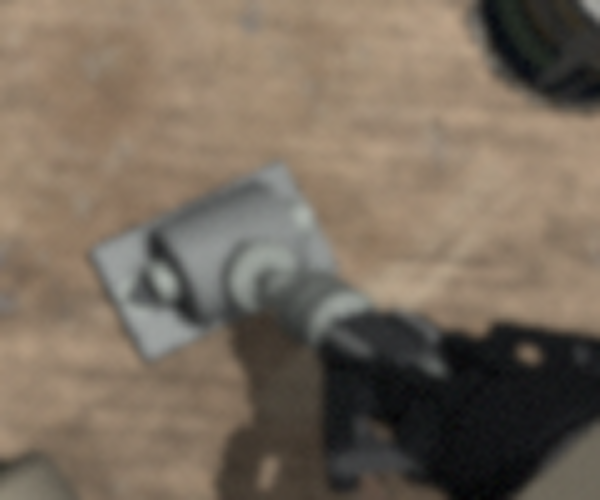

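Both views show the nose on the nipple's axis, square, about 41 mm out. Correcting 0.6–0.8 mm sideways while advancing.

```bash
python3 -m inch '[[[-0.05,-0.07,0],[0,0,0],-1],[[-0.05,-0.07,0.6],[0,0,0],-1],[[-0.05,-0.07,1.2],[0,0,0],-1],[[-0.05,-0.07,1.9],[0,0,0],-1],[[-0.05,-0.07,1.9],[0,0,0],-1],[[-0.05,-0.07,1.9],[0,0,0],-1]]'; python3 rel.py 6;  python3 go.py .4783 -.2768 .1312 .429 .214 -.8776
```

```text
t: 11.65
tcp_pos: [0.4691, -0.2814, 0.1498]
orientation: [[0.846, 0.315, 0.429], [0.244, -0.946, 0.214], [0.473, -0.076, -0.877]]
ft_force: [0.0, -0.5, -2.4]
width: 0.0212
side nose pts 211 (array([-0.    ,  0.0002,  0.0005,  0.0265, -0.0153]), np.float64(0.0010038825321644594))
  nipple pts 135 shift world [-0.005   0.0082  0.0069] 0.002894975730432487
top nose pts 165 (array([ 0.0004, -0.0005,  0.0018, -0.0235, -0.0256]), np.float64(0.0005424538829063089))
  nipple pts 115 shift world [0.003  0.0084 0.0083] 0.0014581132526612387
mouth in nipple frame mm [-0.2269  0.0243 21.9789] tilt 0.0005826797777263662 F [ 0.007  -0.4635 -2.4062] t 11.65
t 11.75 tcp [ 0.469 -0.282  0.15 ] q [-0.973  0.433  1.647  0.574  1.065  0.01 ] F [-0.238 -0.043 -2.819] w 0.0214
x yaw deg 16.08254163106862 z [ 0.43   0.213 -0.877]
shift cm [ 0.007 -0.016  2.16 ]
turn [ 0.001 -0.     0.   ]
```

Aligned to 0.3 mm. Pressing on.

```bash
python3 -m inch '[[[0,0,0.3],[0,0,0],-1],[[0,0,0.6],[0,0,0],-1],[[0,0,0.9],[0,0,0],-1],[[0,0,1.2],[0,0,0],-1],[[0,0,1.4],[0,0,0],-1],[[0,0,1.6],[0,0,0],-1],[[0,0,1.6],[0,0,0],-1]]'; python3 go.py .4783 -.2768 .1312 .429 .214 -.8776
```

```text
t: 12.45
tcp_pos: [0.476, -0.2779, 0.1355]
orientation: [[0.846, 0.315, 0.429], [0.244, -0.946, 0.214], [0.474, -0.077, -0.877]]
ft_force: [2.2, 0.3, -3.6]
width: 0.0213
t 12.45 tcp [ 0.476 -0.278  0.136] q [-0.957  0.458  1.657  0.587  1.029  0.002] F [ 2.246  0.287 -3.599] w 0.0213
x yaw deg 16.056740390656543 z [ 0.429  0.214 -0.877]
shift cm [0.02  0.004 0.502]
turn [ 0. -0.  0.]
```

```bash
python3 -m inch '[[[0,0,0.15],[0,0,0],-1],[[0,0,0.3],[0,0,0],-1],[[0,0,0.4],[0,0,0],-1],[[0,0,0.5],[0,0,0],-1],[[0,0,0.55],[0,0,0],-1],[[0,0,0.55],[0,0,0],-1]]'; python3 go.py .4787 -.2766 .1306 .429 .214 -.8776
```

```text
t: 13.05
tcp_pos: [0.478, -0.2771, 0.1317]
orientation: [[0.846, 0.315, 0.43], [0.244, -0.946, 0.213], [0.474, -0.075, -0.877]]
ft_force: [-7.1, -1.1, 7.0]
width: 0.0213
t 13.05 tcp [ 0.478 -0.277  0.132] q [-0.953  0.465  1.659  0.59   1.018 -0.001] F [-7.106 -1.094  7.029] w 0.0213
x yaw deg 16.111745881344863 z [ 0.43   0.213 -0.877]
shift cm [ 0.015 -0.016  0.139]
turn [ 0.001 -0.     0.   ]
```

```bash
python3 -m inch '[[[0,0,0.1],[0,0,0],-1],[[0,0,0.15],[0,0,0],-1],[[0,0,0.2],[0,0,0],-1],[[0,0,0.2],[0,0,0],-1],[[0,0,0.2],[0,0,0],-1]]'; python3 go.py .4787 -.2766 .1306 .429 .214 -.8776
```

```text
t: 13.55
tcp_pos: [0.4786, -0.277, 0.1309]
orientation: [[0.846, 0.316, 0.43], [0.245, -0.946, 0.212], [0.474, -0.074, -0.877]]
ft_force: [-14.0, -1.6, 16.8]
width: 0.0213
t 13.55 tcp [ 0.479 -0.277  0.131] q [-0.952  0.466  1.66   0.591  1.015 -0.002] F [-14.003  -1.568  16.839] w 0.0213
x yaw deg 16.15211363457376 z [ 0.43   0.212 -0.877]
shift cm [ 0.006 -0.028  0.037]
turn [ 0.002 -0.001  0.   ]
```

```bash
python3 -m inch '[[[0,0,0.05],[0,0,0],-1],[[0,0,0.1],[0,0,0],-1],[[0,0,0.1],[0,0,0],-1],[[0,0,0.1],[0,0,0],-1]]'; python3 go.py .4787 -.2766 .1306 .429 .214 -.8776; python3 rel.py 7
```

```text
t: 13.95
tcp_pos: [0.4787, -0.277, 0.1308]
orientation: [[0.846, 0.316, 0.43], [0.246, -0.946, 0.212], [0.474, -0.073, -0.878]]
ft_force: [-22.2, -2.1, 27.6]
width: 0.0214
t 13.95 tcp [ 0.479 -0.277  0.131] q [-0.951  0.466  1.66   0.591  1.014 -0.003] F [-22.152  -2.069  27.568] w 0.0214
x yaw deg 16.189460427338506 z [ 0.43   0.212 -0.878]
shift cm [-0.001 -0.033  0.029]
turn [ 0.002 -0.001  0.   ]
side nose pts 224 (array([-0.0008, -0.0002, -0.0008, -0.0136,  0.0135]), np.float64(0.0011731537758518512))
  nipple pts 185 shift world [-0.0055  0.009   0.0086] 0.0023771998988620507
top nose pts 169 (array([ 0.0003, -0.0003,  0.0004, -0.0281, -0.0166]), np.float64(0.000584835974417712))
  nipple pts 129 shift world [0.0014 0.0075 0.0112] 0.002309988059515344
mouth in nipple frame mm [-0.0181 -0.4887  0.2746] tilt 0.002900816427694475 F [-22.1523  -2.0694  27.5679] t 13.95
```

View pics/side7.png

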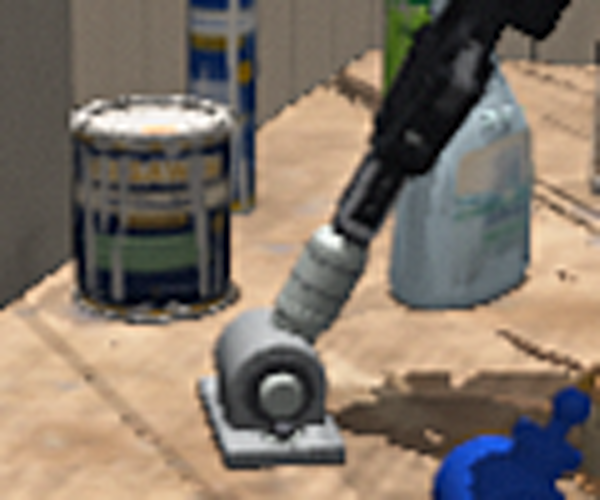

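View pics/top7.png

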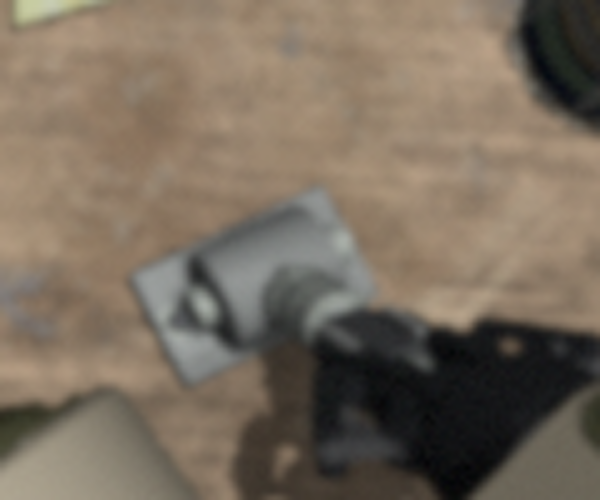

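The nose is seated: 1 mm more command gave no motion and about 14 N more force. I'll hold briefly, then check for stability.

```bash
python3 -m inch '[[[0,0,-0.03],[0,0,0],-1],[[0,0,-0.03],[0,0,0],-1],[[0,0,-0.03],[0,0,0],-1],[[0,0,-0.03],[0,0,0],-1],[[0,0,-0.03],[0,0,0],-1],[[0,0,-0.03],[0,0,0],-1]]'; python3 go.py .4787 -.2766 .1306 .429 .214 -.8776
python3 - <<'E'
from station import workorder
print(workorder.job_done())
E
```

```text
t: 14.65
tcp_pos: [0.4786, -0.277, 0.1308]
orientation: [[0.846, 0.316, 0.43], [0.245, -0.946, 0.212], [0.474, -0.074, -0.878]]
ft_force: [-20.2, -2.5, 24.7]
width: 0.0212
t 14.65 tcp [ 0.479 -0.277  0.131] q [-0.951  0.466  1.66   0.591  1.014 -0.003] F [-20.161  -2.464  24.683] w 0.0212
x yaw deg 16.177423290759187 z [ 0.43   0.212 -0.878]
shift cm [ 0.002 -0.031  0.031]
turn [ 0.002 -0.001  0.   ]
the job is handed in; nothing more can be done
None
```

I took the coupler from its stand, dipped it to the felt pad and pressed it squarely onto the grey housing's nipple. I handed the job in at 14.65 s, still gripping and pushing. The hand-in gave no verdict.

- **Dip:** the contact force rose to about 9 N upward (reading −3 N when hanging free), with the mouth about 13 mm above the bench.
- **Seating:** the last millimetre of commanded push gave almost no motion and about 14 N more force, so the nose is on the flange. The mouth was about 0.3 mm from the flange along the axis and 0.5 mm off to the side, with a tilt of 0.003 rad. Those figures come from the arm's own readings.
- **Push and grip:** the push was steady at about 30 N and the fingers read 21.2 mm on the 22 mm grip.
- **Not measured directly:** no sensor shows the brass pin's travel. I inferred it from the seating depth and the force.
- **Checks that disagreed:** once the coupler covered the nipple, the depth fit of the nipple was no longer valid, because coupler points got into it. Each view's depth fit of the nose still agreed with the arm's readings to about 1 mm.
- **Bystanders:** the arm's path stayed clear of the thread spool, tape roll and brass bar. I did not measure their positions again at the end.

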